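# Set the folded leg of a laptop riser to match its partner and clamp it

### The job

The laptop riser lies face down on the desk with its two telescoping legs folded flat, and one leg is still at its shortest setting. Lengthen that leg to match the other: slacken its clamp handle by swinging it about a quarter turn, press in its spring button and slide the leg out until the button pops up in the third hole counted from the hinge end, the same hole as on the other leg, then swing the handle back in line with the leg so that it is tight. Leave the other leg's settings and the things on the desk alone.

Things in the scene. Friction and masses are not known exactly. Their poses are not given: they have to be found in the camera images.
- riser: the riser's board, 370 x 420 mm, 18 mm thick, face down on rubber pads (it does not shift); origin under it on the desk. Its underside, now on top at z 18 mm, carries two parallel legs 170 mm apart; the short leg may be on either side. Its x axis points from the hinges to the feet. Nothing on it stands higher than 90 mm above the desk.
- leg_short: outer tube of the leg to be set, fixed; origin on the board (18 mm above the desk) under its middle line, x from hinge to foot, z up. Aluminium, 40 mm wide, x -150 to +48 mm, top face at z 34 mm with four 23 mm round holes at x -85, -50, -15, +20 mm joined by a 14 mm slot. Black collar at the mouth: x 40 to 76 mm, 52 mm wide, top at z 42 mm, clamp handle on it.
- leg_long: the same outer tube assembly of the other leg, which is already set to its third hole and clamped; same axes
- button_short_top (a point): centre of the top of the short leg's spring button: a round black ribbed rubber cap, 22 mm across, 9 mm thick, on an 11 mm neck standing out of the slot. It belongs to the inner tube and travels with it. Popped up, this point is 20 mm above the tube's top face (z 54 mm of the leg); fully pressed, 12 mm. Axes as the leg's.
- button_short (a joint): how far that button is pressed, m: 0 popped up, 0.008 fully pressed (stop); 2.8 N to start, 5 N at the bottom. Its shoulder locks in the hole until pressed over 4 mm; then it slides under the tube wall, stays down if released between holes and pops up if released at a hole. The cap grips a finger well (friction about 1.2).
- tube_short (a joint): how far the short leg's inner tube is drawn out, m, along the leg's +x: 0 at the first hole (start), then 0.035, 0.070 (third hole, wanted), 0.105; about 2 mm of play in each hole. Unlocked and unclamped it takes 1.5 to 3 N to slide and stays where it is left; with the clamp tight it does not slide.
- tube_long (a joint): the same for the other leg: 0.070, its button popped up in the third hole
- button_long (a joint): how far the other leg's button is pressed, m (0 popped up)
- clamp_short (a joint): angle of the short leg's clamp handle, rad: 0 tight (hard stop, handle in line with the leg, pointing to the foot); grows anticlockwise seen from above to 1.65 (stop), where it points across to the leg's +y side. The tube is free from about 0.8 on. It takes 0.1 to 0.2 N m to turn and stays where it is left.
- clamp_long (a joint): the same for the other leg, tight
- clamp_short_axis (a point): point on the vertical turning axis of that handle, at the height of its arm (leg x 58, y 0, z 60 mm). Its x axis points along the arm, from the axis to the end.
- clamp_short_end (a point): centre of the rounded end of the handle's arm, 60 mm from the axis, 61 mm above the board. The arm is a round black bar 15 mm thick; under its outer part 19 mm is free above the rubber foot of the leg.
- mug: white mug, 82 mm wide, 95 mm high, a bystander; origin at the centre of its underside
- stapler: black stapler, 150 mm long, 50 mm high, a bystander; origin at the centre of its underside
- tape_dispenser: grey tape dispenser, 150 mm long, 80 mm high, a bystander; origin at the centre of its underside

How it is judged:
By the outcome, as a careful person would: the job done as asked, in the order asked, and still so for the second after the job is handed in, with the robot touching nothing.
It also fails if it takes over 54 s, if anything falls off the work surface, if the arm or the gripper's body presses on something with over 40 N, if the wrist force passes 120 N, or if a joint passes its speed limit or range.

### The arm

A 6-joint arm with a two-finger parallel gripper is mounted at the origin on the work surface. World frame = base frame: x ahead of the robot, y to its left, z up, the work surface at z = 0. Lengths are in m, angles in rad, forces in N, time in s.
With the tool pointing down it reaches from about 0.3 to 0.775 m from the base axis. Payload 14.6 kg.
Tool frame: the origin (TCP) lies midway between the tips of the shut fingers; the grasp point (between the pads) lies 19 mm behind it (ctrl.grip_depth is the distance from the TCP to the grasp point, in m); z points along the fingers, x is the direction in which the jaws open and shut, and the axes are right-handed (so a half turn about z gives the same grasp; the last joint's range is limited). The gripper opens to 94 mm and grips with 3 to 60 N. Pads are 16 mm wide; open, the fingers measure 119 mm over their backs; the gripper's body (75 mm by 177 mm) begins 78 mm behind the grasp point.
Start: joints at [-1.377, 0.3, 1.521, -0, 1.321, -0.067], TCP at [0.142, -0.531, 0.205] pointing down, gripper open.
Joint ranges: [-3.03, 3.03], [-0.79, 2.21], [0.23, 2.52], [-1.04, 4.18], [0, 3.07], [-2.55, 2.55]. Speed limits (rad/s): [2.22, 2.22, 2.57, 3.14, 3.14, 3.14].

### API

Orientations are given as [roll, pitch, yaw] about the fixed x, y, z axes, in that order (R = Rz(yaw) Ry(pitch) Rx(roll)).
In Python, from station import ctrl gives the robot as it stands.
- The arm moves only by the tool play_rows, never from a script. Its argument "steps" is a list that holds one entry, the list of rows, each a list of 7 numbers: the shift along the tool's x, y, z in cm, then the turn, a rotation vector about the tool's x, y, z in rad, then the opening, from 0 (shut) to 1 (fully open). In form: [[[x, y, z, ax, ay, az, hand], ...]]. A call has 1 to 20 rows; each row is the pose to reach, as a shift and turn from the pose measured when the call began, along the tool's axes at that moment; what a row does not reach only later rows make up. A row lasts 1/12 s, in which the tool goes at most 41.7 mm and 7.16 degrees, less where a joint would pass 70% of its speed; a pose out of reach is approached as far as the arm can. A call with a gripper value outside its range is refused whole. The fingers move at their own pace and stop on an object; "force" is the grip in N (left out, the last holds). Time passes only in rows, so rows that repeat a pose let the fingers close. It gives the time, the measured TCP pose, the force and the opening at its end, in the units of the state.
- ctrl.get_obs(): the state, without advancing time (a new reading comes with each control period).
- ctrl.camera(name): name is "side" or "top"; returns a dict with "frame" (420x560x3 uint8, blue, green, red), "fovy" (degrees; the focal length in pixels is half the picture's height over the tangent of half this angle, whatever the lens; pixels are square), "cx", "cy" (the principal point, pixels), "world_to_cam" (4x4, takes a point from world to camera coordinates). Camera axes: x right, y up, looking along -z (the intrinsics and any distortion apply to the point x, -y, -z); pixel columns grow to the right and rows downward; lengths in m; the calibration is good to about 2 mm. A picture is of the moment at which its call begins. There is no depth.
- ctrl.hand_in(): hands the job in, once; it reports no verdict.
The state is a dict: "time_s": time; "qpos": joint angles; "joint_vel": joint speeds; "tau": joint torques, N m; "ee_pos": TCP position; "eef_rot": TCP orientation; "force": force on the tool from outside, world axes, zero at the start; "moment": the same for the moment, N m; "grip_width": finger opening in m.
Only numpy, scipy, OpenCV 4.12 (cv2) and the standard library are available. Lean on these libraries where they do the work, as an engineer would, in place of code of your own. Each camera call takes 0.05 s, during which the arm holds its last target. There are 200 camera calls.

## Working session

There is one attempt and no reset: what is moved stays moved. The work goes in short steps, Python scripts to look and compute and a tool call to move; the robot and the scene stay as the last step left them, time stands still between calls to the robot, and variables do not carry over. Pictures are saved under pics/ and viewed, about 8 in all and at most 12, crops included, and the job is handed in when it is done.

Besides the shell and the picture viewer there is one more tool, called in YAML: its name, and indented under it one key for each argument. play_rows: Moves the arm, as the interface text tells. Its arguments: {"type":"object","properties":{"steps":{"type":"array"},"force":{"type":"number"}},"required":["steps"]}

```bash
mkdir -p pics; python3 - <<'E'
from station import ctrl
import cv2,numpy as np
for n in("top","side"):
    c=ctrl.camera(n);cv2.imwrite(f"pics/{n}0.png",c["frame"]);print(n,{k:(np.round(v,4).tolist() if hasattr(v,'shape') else v) for k,v in c.items() if k!="frame"})
o=ctrl.get_obs();print(o)
E
```

```text
top {'fovy': 50.27491173892716, 'cx': 273.5607178544202, 'cy': 203.28794649833478, 'world_to_cam': [[-0.0006, -1.0, 0.0062, 0.004], [0.9933, 0.0002, 0.1158, -0.5458], [-0.1158, 0.0063, 0.9932, -1.5126], [0.0, 0.0, 0.0, 1.0]]}
side {'fovy': 56.51140103454684, 'cx': 274.1270453948581, 'cy': 208.034054595332, 'world_to_cam': [[-0.8039, -0.5948, -0.0025, 0.4531], [0.3557, -0.4841, 0.7994, -0.2668], [-0.4767, 0.6418, 0.6007, -1.1674], [0.0, 0.0, 0.0, 1.0]]}
{'time_s': 0.1, 'qpos': array([-1.37662011e+00,  3.00426107e-01,  1.52152039e+00, -2.00682573e-05,
        1.32070956e+00, -6.65992255e-02]), 'joint_vel': array([-0.00017643, -0.00250904, -0.00044635, -0.00012777,  0.00158417,
       -0.00065863]), 'tau': array([ 4.55449044e-04, -5.32645977e+01, -3.53280866e+01,  7.09347054e-02,
        2.35636201e-02, -6.37576136e-05]), 'ee_pos': array([ 0.14175252, -0.53117082,  0.20493669]), 'eef_rot': array([-3.14154128e+00,  1.06234524e-03, -1.31001588e+00]), 'force': array([-0.30731303, -0.10929528,  0.47849986]), 'moment': array([ 0.0230063 ,  0.00373161, -0.01124148]), 'grip_width': 0.09397010534346152}
```

View pics/top0.png

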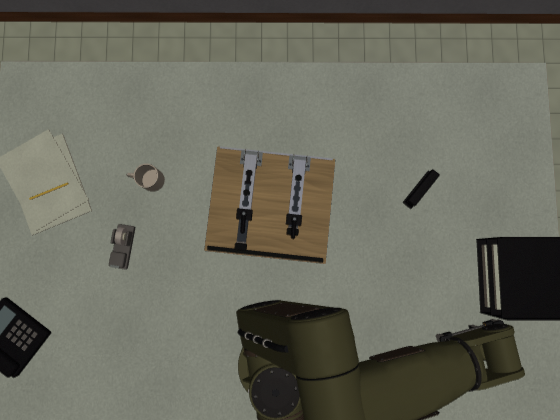

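View pics/side0.png

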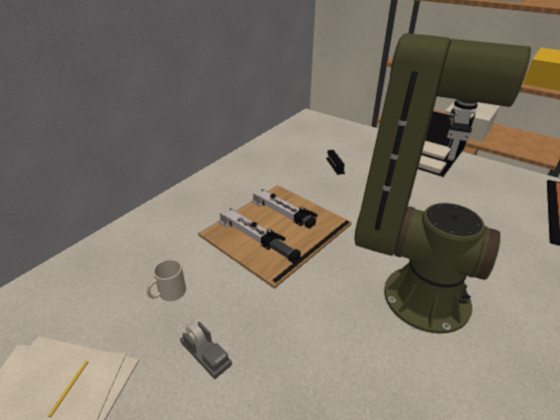

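The top view shows the board at about (205-335, 148-262), hinges at the top (far side). The short leg is the right one, around column 297, with its collar at about (295,220). I'll enlarge both views.

```bash
python3 - <<'E'
import cv2,numpy as np
a=cv2.imread("pics/top0.png")[145:250,270:330]; b=cv2.imread("pics/side0.png")[180:240,240:330]
a=cv2.resize(a,None,fx=5.6,fy=5.6,interpolation=cv2.INTER_CUBIC);b=cv2.resize(b,None,fx=5,fy=5,interpolation=cv2.INTER_CUBIC)
o=np.zeros((590,800,3),np.uint8);o[:a.shape[0],:a.shape[1]]=a;o[:b.shape[0],345:345+b.shape[1]]=b
o=np.clip(o.astype(float)*1.6,0,255).astype(np.uint8)
cv2.imwrite("pics/c1.png",o)
E
```

```text
(no output)
```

View pics/c1.png

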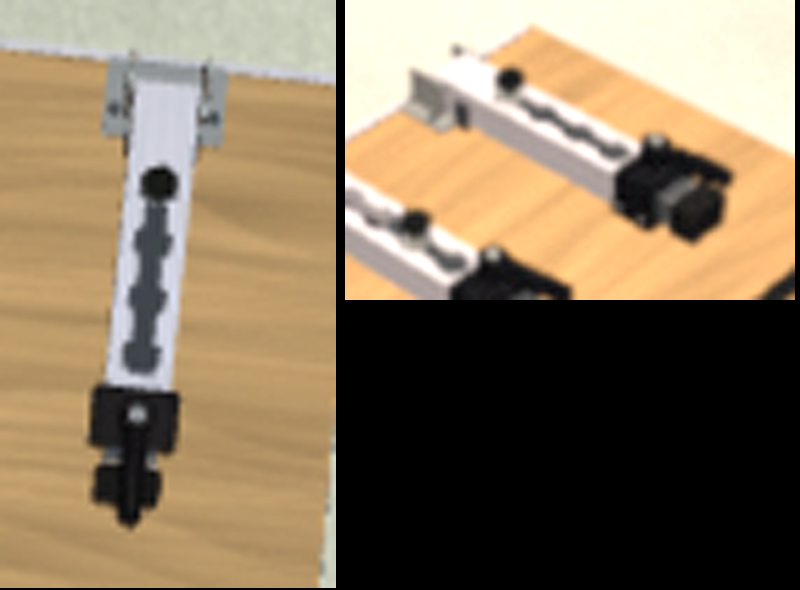

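Top crop: the button cap is at about px (298.3,177.6), the pivot bolt at (294.5,218.6) and the handle end at about (292.7,237). Side crop: the cap is at about (273,196) and the bolt at (302,208.5). Next I'll triangulate these.

```bash
cat > h.py <<'E'
from station import ctrl
import cv2,numpy as np
def ray(c,u,v):
    h=c["frame"].shape[0];f=h/2/np.tan(np.radians(c["fovy"]/2));W=np.array(c["world_to_cam"]);R,t=W[:3,:3],W[:3,3]
    d=R.T@np.array([(u-c["cx"])/f,-(v-c["cy"])/f,-1.]);return -R.T@t,d
def onz(c,u,v,z):
    o,d=ray(c,u,v);return o+d*(z-o[2])/d[2]
def tri(a,b):
    (o,d),(p,e)=a,b;d=d/np.linalg.norm(d);e=e/np.linalg.norm(e)
    s=np.linalg.lstsq(np.c_[d,-e],p-o,rcond=None)[0];x,y=o+s[0]*d,p+s[1]*e;return (x+y)/2,np.linalg.norm(x-y)
def proj(c,P):
    h=c["frame"].shape[0];f=h/2/np.tan(np.radians(c["fovy"]/2));q=np.array(c["world_to_cam"])@np.r_[P,1];return c["cx"]-f*q[0]/q[2],c["cy"]+f*q[1]/q[2]
E
python3 - <<'E'
from h import *
np.set_printoptions(precision=4,suppress=True)
t=ctrl.camera("top");s=ctrl.camera("side")
B=tri(ray(t,298.3,177.6),ray(s,272.6,195.6));A=tri(ray(t,294.5,218.6),ray(s,301.6,208.2))
print(B,A)
b=onz(t,298.3,177.6,.07);a=onz(t,294.5,218.6,.088);e=onz(t,292.7,236.5,.079)
print(b,a,e,np.linalg.norm((a-b)[:2]),np.linalg.norm((a-e)[:2]),np.arctan2(*(a-b)[1::-1]))
# tube edges per row, white mask, top camera, z=.052
g=t["frame"].astype(int);pts=[]
for r in range(165,212):
    row=g[r,280:315];w=np.where((row[:,0]>row[:,2]-5)&(row.sum(1)>300))[0]
    if len(w)>3:pts.append(onz(t,280+(w[0]+w[-1])/2,r,.052))
pts=np.array(pts);p=np.polyfit(pts[:,0],pts[:,1],1);print(len(pts),p,np.arctan(p[0]),np.polyval(p,b[0]),np.polyval(p,a[0]),np.std(pts[:,1]-np.polyval(p,pts[:,0])))
E
```

```text
(array([ 0.63  , -0.0802,  0.0639]), np.float64(0.00013011281568743222)) (array([ 0.4894, -0.0656,  0.0755]), np.float64(0.000451536709788107))
[ 0.629  -0.0798  0.07  ] [ 0.4882 -0.0651  0.088 ] [ 0.4294 -0.0592  0.079 ] 0.14154536734009018 0.05907932949299869 3.037751458604406
47 [-0.1159 -0.006 ] -0.11541235521573111 -0.0789039165225495 -0.06258330111433776 0.0008123515033411783
```

play_rows:
  steps:
    - [[-40.5, -42.2, 5, 0, 0, 0.37, 0], [-40.5, -42.2, 5, 0, 0, 0.37, 0], [-40.5, -42.2, 5, 0, 0, 0.37, 0], [-40.5, -42.2, 5, 0, 0, 0.37, 0], [-40.5, -42.2, 5, 0, 0, 0.37, 0], [-40.5, -42.2, 5, 0, 0, 0.37, 0], [-40.5, -42.2, 5, 0, 0, 0.37, 0], [-40.5, -42.2, 5, 0, 0, 0.37, 0], [-40.5, -42.2, 5, 0, 0, 0.37, 0], [-40.5, -42.2, 5, 0, 0, 0.37, 0], [-40.5, -42.2, 5, 0, 0, 0.37, 0], [-40.5, -42.2, 5, 0, 0, 0.37, 0], [-40.5, -42.2, 5, 0, 0, 0.37, 0], [-40.5, -42.2, 5, 0, 0, 0.37, 0], [-40.5, -42.2, 5, 0, 0, 0.37, 0], [-40.5, -42.2, 5, 0, 0, 0.37, 0], [-40.5, -42.2, 5, 0, 0, 0.37, 0], [-40.5, -42.2, 5, 0, 0, 0.37, 0]]
  force: 30

```text
time_s: 1.7
ee_pos: [0.4446, -0.0322, 0.1555]
eef_rot: [3.141, 0.001, -1.681]
force: [-0.2, -0.1, 0.1]
grip_width: 0.0005
```

play_rows:
  steps:
    - [[0, 0, 4, 0, 0, 0, 0], [0, 0, 7, 0, 0, 0, 0], [0, 0, 8.7, 0, 0, 0, 0], [0, 0, 8.7, 0, 0, 0, 0], [0, 0, 8.7, 0, 0, 0, 0], [0, 0, 8.7, 0, 0, 0, 0]]

```text
time_s: 2.2
ee_pos: [0.4452, -0.0329, 0.0699]
eef_rot: [-3.14, 0.0, -1.682]
force: [0.6, -0.2, 0.9]
grip_width: 0.0006
```

```bash
python3 - <<'E'
from h import *
s=ctrl.camera("side");t=ctrl.camera("top")
a=s["frame"][170:250,250:350];b=t["frame"][170:260,260:330]
a=cv2.resize(a,None,fx=4.5,fy=4.5,interpolation=cv2.INTER_CUBIC);b=cv2.resize(b,None,fx=4.5,fy=4.5,interpolation=cv2.INTER_CUBIC)
o=np.zeros((420,780,3),np.uint8);o[:a.shape[0],:a.shape[1]]=a;o[:b.shape[0],455:455+b.shape[1]]=b
cv2.imwrite("pics/c2.png",np.clip(o*1.6,0,255).astype(np.uint8))
print(ctrl.get_obs()["ee_pos"])
E
```

```text
[ 0.4453362  -0.03260465  0.0699702 ]
```

View pics/c2.png

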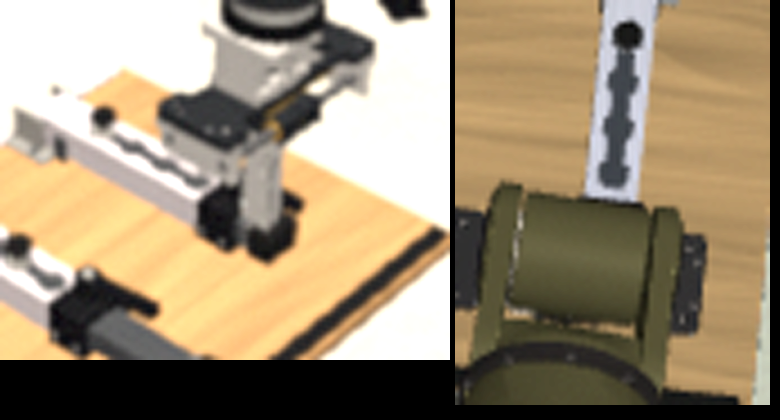

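The fingers are down beside the handle on its -y side and clear of the rubber foot. Next I'll sweep the handle anticlockwise about its axis.

play_rows:
  steps:
    - [[0.7, 0.1, 0, 0, 0, 0, 0], [1.2, 0.2, 0, 0, 0, -0.1, 0], [1.7, 0.4, 0, 0, 0, -0.2, 0], [2.2, 0.4, 0, 0, 0, -0.3, 0], [2.7, 0.5, 0, 0, 0, -0.4, 0], [3.2, 0.4, 0, 0, 0, -0.5, 0], [3.7, 0.4, 0, 0, 0, -0.6, 0], [4.2, 0.2, 0, 0, 0, -0.7, 0], [4.7, 0.1, 0, 0, 0, -0.8, 0], [5.1, -0.2, 0, 0, 0, -0.9, 0], [5.6, -0.4, 0, 0, 0, -1.0, 0], [6.0, -0.7, 0, 0, 0, -1.1, 0], [6.4, -1.1, 0, 0, 0, -1.2, 0], [6.7, -1.5, 0, 0, 0, -1.3, 0], [7.0, -1.9, 0, 0, 0, -1.4, 0], [7.3, -2.3, 0, 0, 0, -1.5, 0], [7.3, -2.3, 0, 0, 0, -1.5, 0], [7.3, -2.3, 0, 0, 0, -1.5, 0]]

```text
time_s: 3.8
ee_pos: [0.4602, -0.1081, 0.0705]
eef_rot: [-3.141, -0.003, -0.185]
force: [0.3, -0.4, -0.2]
grip_width: 0.0002
```

play_rows:
  steps:
    - [[-1.2, 0, 0, 0, 0, 0, 0], [-1.2, 0, -3, 0, 0, 0, 0], [-1.2, 0, -6, 0, 0, 0, 0], [3, -2, -6, 0, 0, 0, 0], [7, -4, -6, 0, 0, 0, 0], [11, -5, -6, 0, 0, 0, 0], [14, -5.9, -6, 0, 0, 0, 0], [16.1, -5.9, -4, 0, 0, 0, 0], [16.1, -5.9, -3, 0, 0, 0, 0], [16.1, -5.9, -3, 0, 0, 0, 0], [16.1, -5.9, -3, 0, 0, 0, 0]]

```text
time_s: 4.72
ee_pos: [0.6283, -0.0797, 0.1008]
eef_rot: [-3.141, -0.002, -0.187]
force: [0.1, 0.6, 0.0]
grip_width: 0.0005
```

```bash
python3 - <<'E'
from h import *
s=ctrl.camera("side");t=ctrl.camera("top")
a=s["frame"][160:240,250:350];b=t["frame"][150:250,260:330]
a=cv2.resize(a,None,fx=4.5,fy=4.5,interpolation=cv2.INTER_CUBIC);b=cv2.resize(b,None,fx=4.5,fy=4.5,interpolation=cv2.INTER_CUBIC)
o=np.zeros((455,780,3),np.uint8);o[:a.shape[0],:a.shape[1]]=a;o[:b.shape[0],455:455+b.shape[1]]=b
cv2.imwrite("pics/c3.png",np.clip(o*1.6,0,255).astype(np.uint8))
e=ctrl.get_obs()["ee_pos"];print(e,proj(s,e),proj(s,np.r_[e[:2],.072]))
E
```

```text
[ 0.62882383 -0.07989966  0.10240391] (np.float64(272.738610420398), np.float64(187.27783610823607)) (np.float64(272.77557594871405), np.float64(193.97282519906523))
```

View pics/c3.png

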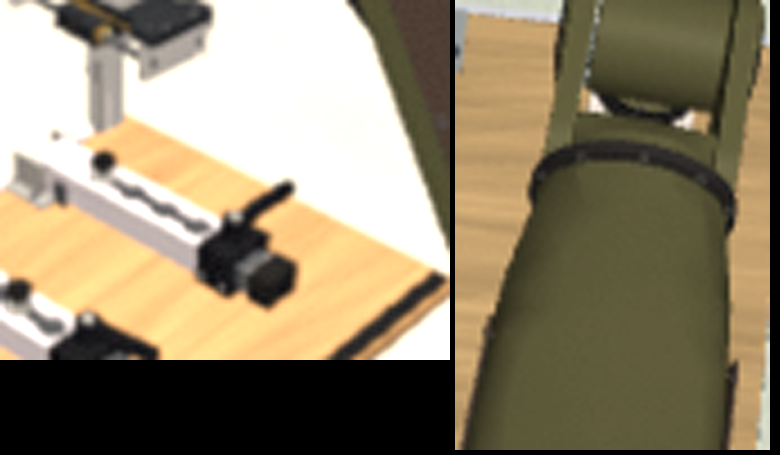

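The handle now points across the leg at about a quarter turn. The fingertip at (105,130) hangs straight over the cap at (104,160). Now pressing.

play_rows:
  steps:
    - [[0, 0, 1.5, 0, 0, 0, 0], [0, 0, 2.5, 0, 0, 0, 0], [0, 0, 3, 0, 0, 0, 0], [0, 0, 3.3, 0, 0, 0, 0], [0, 0, 3.6, 0, 0, 0, 0], [0, 0, 3.6, 0, 0, 0, 0], [0, 0, 3.6, 0, 0, 0, 0]]

```text
time_s: 5.4
ee_pos: [0.6292, -0.08, 0.067]
eef_rot: [-3.141, -0.005, -0.187]
force: [-1.6, -0.4, 4.4]
grip_width: 0.0004
```

play_rows:
  steps:
    - [[0, 0, 0.2, 0, 0, 0, 0], [0, 0, 0.35, 0, 0, 0, 0], [0, 0, 0.5, 0, 0, 0, 0], [0, 0, 0.5, 0, 0, 0, 0], [0, 0, 0.5, 0, 0, 0, 0]]

```text
time_s: 5.82
ee_pos: [0.6306, -0.0802, 0.064]
eef_rot: [-3.141, -0.009, -0.187]
force: [0.7, 0.0, 14.4]
grip_width: 0.0003
```

play_rows:
  steps:
    - [[-0.4, 0.03, 0.12, 0, 0, 0, 0], [-0.8, 0.06, 0.12, 0, 0, 0, 0], [-1.2, 0.09, 0.12, 0, 0, 0, 0], [-1.6, 0.12, 0.12, 0, 0, 0, 0], [-2.0, 0.15, 0.12, 0, 0, 0, 0], [-2.4, 0.18, 0.12, 0, 0, 0, 0], [-2.8, 0.21, 0.12, 0, 0, 0, 0], [-3.2, 0.25, 0.12, 0, 0, 0, 0], [-3.6, 0.28, 0.12, 0, 0, 0, 0], [-4.0, 0.31, 0.12, 0, 0, 0, 0], [-4.4, 0.34, 0.12, 0, 0, 0, 0], [-4.8, 0.37, 0.12, 0, 0, 0, 0], [-5.2, 0.4, 0.12, 0, 0, 0, 0], [-5.6, 0.43, 0.12, 0, 0, 0, 0], [-6.0, 0.46, 0.12, 0, 0, 0, 0], [-6.4, 0.49, 0.12, 0, 0, 0, 0], [-6.6, 0.51, 0.12, 0, 0, 0, 0], [-6.6, 0.51, 0.12, 0, 0, 0, 0]]

```text
time_s: 7.32
ee_pos: [0.566, -0.0732, 0.064]
eef_rot: [-3.141, -0.014, -0.187]
force: [-1.2, -0.5, 15.3]
grip_width: 0.0005
```

```bash
python3 - <<'E'
from h import *
s=ctrl.camera("side")
a=s["frame"][160:250,240:345]
cv2.imwrite("pics/c4.png",np.clip(cv2.resize(a,None,fx=6,fy=6,interpolation=cv2.INTER_CUBIC)*1.6,0,255).astype(np.uint8))
E
```

```text
(no output)
```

View pics/c4.png

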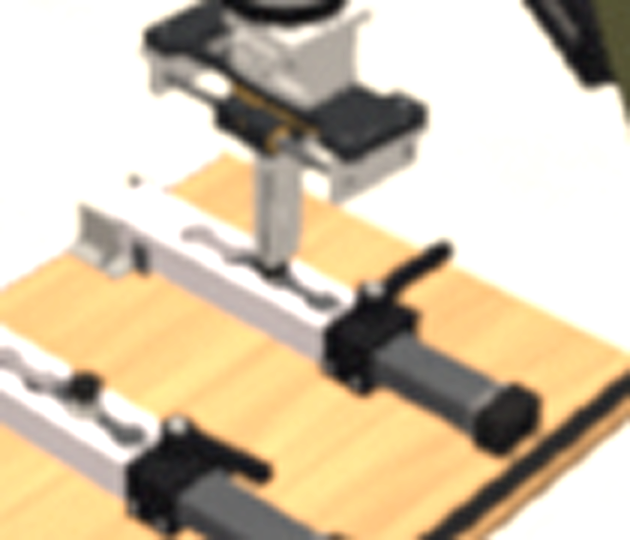

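The tube followed the finger: the dark inner tube is out and the cap sits just before the third hole at about (275,268). I'll slide the last 5 mm and then release.

play_rows:
  steps:
    - [[-0.3, 0.02, 0.12, 0, 0, 0, 0], [-0.52, 0.04, 0.12, 0, 0, 0, 0], [-0.52, 0.04, 0.12, 0, 0, 0, 0], [-0.52, 0.04, 0.12, 0, 0, 0, 0]]

```text
time_s: 7.7
ee_pos: [0.5618, -0.0728, 0.064]
eef_rot: [-3.141, -0.016, -0.187]
force: [-1.2, 0.1, 12.5]
grip_width: 0.0004
```

play_rows:
  steps:
    - [[0, 0, -0.1, 0, 0, 0, 0], [0, 0, -0.3, 0, 0, 0, 0], [0, 0, -0.5, 0, 0, 0, 0], [0, 0, -0.5, 0, 0, 0, 0], [0, 0, -0.5, 0, 0, 0, 0]]

```text
time_s: 8.12
ee_pos: [0.562, -0.0728, 0.0692]
eef_rot: [-3.141, -0.017, -0.187]
force: [0.9, -0.4, 3.2]
grip_width: 0.0004
```

The cap still pushes back with 3.2 N at z 69 mm, so it is rising in the hole. I'll lift clear and move toward the handle.

play_rows:
  steps:
    - [[0, 0, -1, 0, 0, 0, 0], [0, 0, -4, 0, 0, 0, 0], [0, 0, -7, 0, 0, 0, 0], [0, 0, -7, 0, 0, 0, 0], [0, 0, -7, 0, 0, 0, 0]]

```text
time_s: 8.53
ee_pos: [0.5612, -0.0727, 0.1406]
eef_rot: [-3.141, -0.019, -0.187]
force: [0.2, 0.5, -0.0]
grip_width: 0.0004
```

```bash
python3 - <<'E'
from h import *
s=ctrl.camera("side")
a=s["frame"][160:250,240:345]
cv2.imwrite("pics/c5.png",np.clip(cv2.resize(a,None,fx=6,fy=6,interpolation=cv2.INTER_CUBIC)*1.6,0,255).astype(np.uint8))
print(ctrl.get_obs()["force"])
# expected cap centre for 3rd hole: button start + 70mm along leg, popped (z~.068) or pressed (.060)
P=np.array([.629,-.0798,0])+.07*np.array([-.994,.109,0])
for z in(.068,.06):
    q=proj(s,P+[0,0,z]);print(q,(q[0]-240)*6,(q[1]-160)*6)
E
```

```text
[ 0.6338636   0.33982169 -0.04703232]
(np.float64(286.64057796978324), np.float64(202.20941994142947)) 279.8434678186994 253.25651964857684
(np.float64(286.6042563661076), np.float64(203.958959387569)) 279.6255381966457 263.753756325414
```

View pics/c5.png

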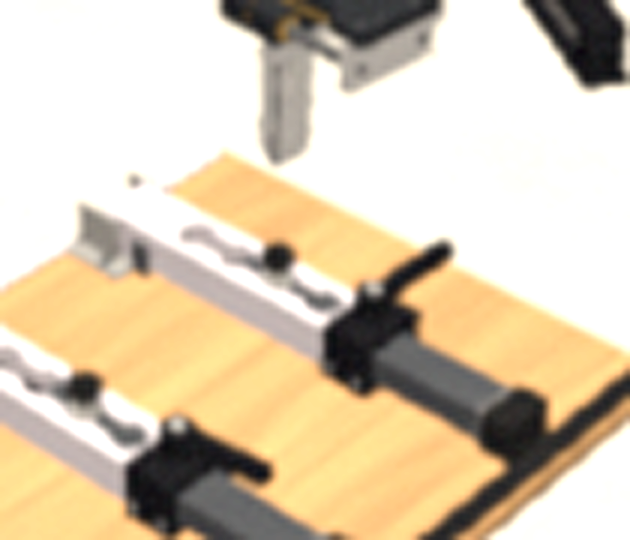

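The button has popped up in the third hole: the cap at (279,257) matches the predicted (280,253), and it looks like the other leg's. Next I'll go to the other side of the handle and swing it back.

play_rows:
  steps:
    - [[-2, 2.6, 0, 0, 0, 0, 0], [-4.3, 5.2, 0, 0, 0, 0, 0], [-4.3, 5.2, 0, 0, 0, 0, 0], [-4.3, 5.2, 3, 0, 0, 0, 0], [-4.3, 5.2, 5, 0, 0, 0, 0], [-4.3, 5.2, 7, 0, 0, 0, 0], [-4.3, 5.2, 7, 0, 0, 0, 0], [-4.3, 5.2, 7, 0, 0, 0, 0]]

```text
time_s: 9.25
ee_pos: [0.5091, -0.1155, 0.0673]
eef_rot: [-3.141, -0.014, -0.187]
force: [0.6, -0.2, -0.2]
grip_width: 0.0004
```

play_rows:
  steps:
    - [[-0.5, 0, 0, 0, 0, 0, 0], [-1.0, 0, 0, 0, 0, 0, 0], [-1.4, 0.1, 0, 0, 0, 0.1, 0], [-1.9, 0.3, 0, 0, 0, 0.2, 0], [-2.4, 0.4, 0, 0, 0, 0.3, 0], [-2.9, 0.4, 0, 0, 0, 0.4, 0], [-3.4, 0.4, 0, 0, 0, 0.5, 0], [-3.9, 0.3, 0, 0, 0, 0.6, 0], [-4.4, 0.2, 0, 0, 0, 0.7, 0], [-4.9, 0, 0, 0, 0, 0.8, 0], [-5.3, -0.2, 0, 0, 0, 0.9, 0], [-5.8, -0.5, 0, 0, 0, 1.0, 0], [-6.2, -0.8, 0, 0, 0, 1.1, 0], [-6.5, -1.1, 0, 0, 0, 1.2, 0], [-6.9, -1.5, 0, 0, 0, 1.3, 0], [-7.2, -1.9, 0, 0, 0, 1.4, 0], [-7.3, -2.1, 0, 0, 0, 1.45, 0], [-7.3, -2.1, 0, 0, 0, 1.45, 0], [-7.3, -2.1, 0, 0, 0, 1.45, 0]]

```text
time_s: 10.83
ee_pos: [0.4414, -0.0813, 0.0671]
eef_rot: [-3.127, -0.001, -1.634]
force: [0.1, -0.0, 0.6]
grip_width: 0.0004
```

play_rows:
  steps:
    - [[-0.15, 0, 0, 0, 0, 0.02, 0], [-0.3, 0, 0, 0, 0, 0.04, 0], [-0.4, 0, 0, 0, 0, 0.05, 0], [-0.4, 0, 0, 0, 0, 0.05, 0], [-0.4, 0, 0, 0, 0, 0.05, 0]]

```text
time_s: 11.25
ee_pos: [0.4411, -0.0793, 0.0673]
eef_rot: [-3.127, -0.004, -1.684]
force: [-7.5, -20.4, 2.9]
grip_width: 0.0005
```

The push met the hard stop at about 20 N, roughly 1 N m. I'll back off, lift away and check.

play_rows:
  steps:
    - [[0.8, 0, 0, 0, 0, 0, 0], [1.5, 0, 0, 0, 0, 0, 0], [1.5, 0, -3, 0, 0, 0, 0], [1.5, 0, -7, 0, 0, 0, 0], [5, 0, -11, 0, 0, 0, 0], [9, 0, -13, 0, 0, 0, 0], [13, 0, -13, 0, 0, 0, 0], [17, 0, -13, 0, 0, 0, 0], [21, 0, -13, 0, 0, 0, 0], [25, 0, -13, 0, 0, 0, 0], [28, 0, -13, 0, 0, 0, 0], [28, 0, -13, 0, 0, 0, 0], [28, 0, -13, 0, 0, 0, 0]]

```text
time_s: 12.33
ee_pos: [0.407, -0.3579, 0.1978]
eef_rot: [-3.128, -0.003, -1.686]
force: [-0.5, -0.6, 0.2]
grip_width: 0.0005
```

```bash
python3 - <<'E'
from h import *
s=ctrl.camera("side");t=ctrl.camera("top")
a=s["frame"][165:265,225:325];b=t["frame"][145:265,205:335]
a=cv2.resize(a,None,fx=3.8,fy=3.8,interpolation=cv2.INTER_CUBIC);b=cv2.resize(b,None,fx=3.1,fy=3.1,interpolation=cv2.INTER_CUBIC)
o=np.zeros((400,795,3),np.uint8);o[:a.shape[0],:a.shape[1]]=a;o[:b.shape[0],385:385+b.shape[1]]=b
cv2.imwrite("pics/c6.png",np.clip(o*1.6,0,255).astype(np.uint8))
E
```

```text
(no output)
```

View pics/c6.png

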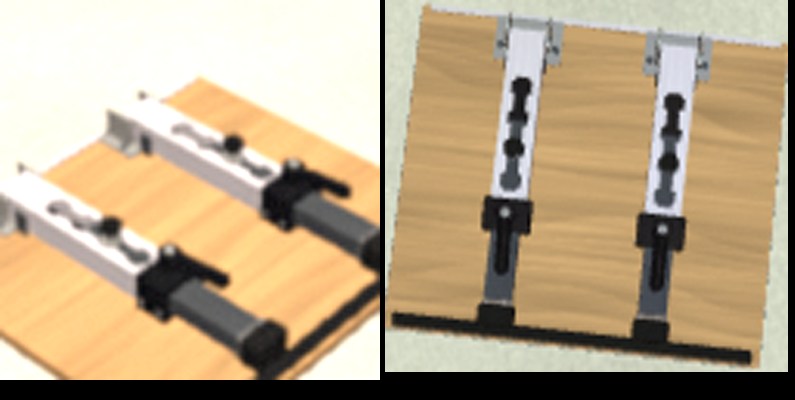

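Both legs now look the same: buttons up in the third hole at (514,147) and (668,162), both handles in line with their legs, feet level with each other.

```bash
python3 -c "
from station import ctrl
print(ctrl.hand_in())"
```

```text
the job is handed in; nothing more can be done
None
```

The short leg is now set to its third hole and clamped, and the job is handed in at about 12.4 s on the robot clock.

- **What I did:** I swung its handle out about a quarter turn and pressed the button to its stop at about 15 N. I then slid the leg out about 70 mm; the button popped up when I released it. Finally I swung the handle back until it met its hard stop at about 20 N.
- **Last checks:** In the final pictures both legs match, with buttons up in the third hole and both handles in line with their legs. The arm is clear of the riser and the wrist force reads close to zero. No check failed or disagreed.
- **Not checked:** I did not test the clamp by pulling on the tube. The final pictures were cropped to the riser, so I did not look again at the mug, stapler or tape dispenser; the arm's planned path stayed clear of them.

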